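# Free the catch of a baking iron with the hook rod and let the top plate down

## Task

The top plate of the hot baking iron stands open on its ratchet. Take the hook rod from its stand, put its toe under the lip of the ratchet pawl, raise the pawl gently just clear of the teeth and hold it there while the plate sinks shut on its own damper, without pushing the plate and without forcing the pawl against its stop. Then ease the rod out and hang it back in its stand; only the rod may touch the hot iron, and leave the other things where they are.

Things in the scene. Friction and masses are not known exactly. Their poses are not given: they have to be found in the camera images.
- iron: Fixed hot baking iron, dark cast iron. Origin on the table below the hinge axis, in the plane of the ratchet wheel's outer face; z up, hinge axis along y at height 78 mm. In this frame (mm): hearth and lower plate fill x -208 to 8, y 40 to 230, up to 68 high; shaft bearings, catch post and a 14 high foot flange at y -8 to 40. Beside the lip, y below -8 is free.
- wheel (a point): Centre of the ratchet wheel's outer face, on the iron; axes as the iron's. The wheel, 14 mm thick to +y, turns with the top plate: 96 mm across the tips, 20 teeth 0.314 rad apart, 8 mm deep. Hub and shaft end stand 8 mm out of this face.
- pivot (a point): Point fixed on the iron: usual place of the pawl's pivot, on a clamped post. The pawl is a steel arm from here 66 mm to +x, nose between teeth on top of the wheel; raised, it turns up about y. The post may be set up to 5 mm higher or lower, which is not measured. Let go, the pawl falls back and catches the next tooth.
- lip (a point): Point fixed on the iron: usual place of the middle of the lip's underside, pawl engaged. The flat lip, 16 mm in x, 6 thick, stands out from the pawl to 11 mm either way in y (wheel face on the +y side); below it is free down to the flange. The engaged lip's true height differs by up to 3 mm with the post: feel for it. It rises with the pawl, 36 mm from the pivot.
- top_plate (a joint): Opening of the top plate (194 x 172 x 14 mm, two-bar handle, counterweight behind), rad: 0 shut, larger more open. Starts at 1.0 to 1.4, settling on the pawl in the first 3 s. Raising the loaded lip takes 4 to 15 N, more if hurried, 1 to 2 N once the nose is out, some 5 mm up: the plate then sinks at 0.06 to 0.35 rad/s, 3 to 9 s in all. The pawl's solid stop is 3 to 9 mm above that point.
- rod: Loose hook rod, 0.26 kg, hung upright. Origin: centre of the underside of its square collar (30 x 30 x 6 mm); z up along the rod. Square wooden handle 24 x 24 mm from z 6 to 86 mm; below the collar a square iron shank 10 x 10 mm down to z -130 mm; at its foot the toe stands out along +y.
- toe (a point): Tip of the rod's toe, middle of its top edge: rod frame (0, 37, -122) mm; axes as the rod's. The toe is 10 mm wide in x, 8 mm thick, and runs from the shank to here along +y.
- stand: Fixed fire-iron stand. Origin on the table under the hung rod's axis; z up. Foot plate 10 mm high, x -50 to 80, y -50 to 50 mm; upright at x 35 to 49 mm, no higher than the tines.
- fork (a point): Where the rod's origin hangs, 168 mm up, axes as the stand's. The collar lies on two tines along x with a 14 mm slot between them, open towards -x, for the shank. Tines end at x -33 mm in upturned noses 6 mm high (x -33 to -27): raise the collar over them. The rod's +y lies along this +y to 0.08 rad.
- brick: Bystander: loose red brick 200 x 98 x 58 mm lying flat, origin under its centre.
- oil_can: Bystander: plain steel oil can with a conical spout, 68 mm across, 125 mm high, origin under its centre.
- cup: Bystander: small steel bowl, 90 mm across the rim, 60 mm high, origin under its centre.
Mind the look-alikes: they are no part of the job. There is more than one size of the rod; the one meant has the size given above. Leave any yellow look-alike of the stand alone.

How it is judged (in metres and radians):
On the way, in this order (a step that is already met when the one before it is completed fails the run):
1. the rod carries the pawl clear and the plate is sinking (contact force between rod and iron above 0.4 N and velocity of joint top_plate below -0.03 rad/s and value of joint top_plate above 0.15 rad), for 0.3 s.
2. the top plate lies shut (value of joint top_plate below 0.02 rad), for 0.3 s.
At the end, for the whole second after the job is handed in: The top plate lies shut (under 0.02 rad), the rod is clear of the iron and hangs upright (within 0.1 rad) and at rest in its stand, its collar on the tines (within 4 mm in height and 14 mm sideways of the stand's axis) (value of joint top_plate below 0.02 rad and contact force between rod and iron below 0.1 N and z of rod in the frame of stand between 0.164 and 0.172 m and horizontal distance between rod and stand below 0.014 m and angle between rod's own z axis and vertical below 0.1 rad and contact force between rod and stand above 0.5 N and linear speed of rod below 0.03 m/s); the robot touches nothing.
It fails at once if the rod is forced on the iron: more than 22 N between them (contact force between rod and iron above 22 N).
It fails at once if the gripper or arm touches the hot iron (contact force between any of the fingers, the arm and iron above 0.5 N).
It fails at once if the top plate is pushed down or slams (faster than 0.5 rad/s) (velocity of joint top_plate below -0.5 rad/s).
It fails at once if the brick, oil can or bowl is knocked (moved over 30 mm) (distance of any of brick, oil_can, cup from where it was at the start of the episode above 0.03 m).
It also fails if it takes over 72 s, if anything falls off the work surface, if the arm or the gripper's body presses on something with over 40 N, if the wrist force passes 120 N, or if a joint passes its speed limit or range.

## Robot

A 6-joint arm with a two-finger parallel gripper is mounted at the origin on the work surface. World frame = base frame: x ahead of the robot, y to its left, z up, the work surface at z = 0. Lengths are in mm, angles in rad, forces in N, time in s.
With the tool pointing down it reaches from about 275 to 1000 mm from the base axis. Payload 8.4 kg.
Tool frame: the origin (TCP) lies on the mounting face of the last link; the fingertips stand 173 mm ahead of it and the grasp point (between the pads) lies 155 mm ahead of it; z points along the fingers, y is the direction in which the jaws open and shut (so a half turn about z gives the same grasp; the last joint's range is limited). The gripper opens to 85 mm and grips with 20 to 120 N. Pads are 22 mm wide; open, the fingers measure 114 mm over their backs; the gripper's body (76 mm by 85 mm) begins 54 mm behind the grasp point. The pads swing forward as they close: fully open they stand 13 mm farther back than shut.
Start: joints at [1.186, 0.353, 1.633, -0, 1.155, -0.002], TCP at [233.449, 579.768, 404.681] pointing down, gripper open.
Joint ranges: [-2.63, 2.63], [-0.92, 2.1], [0.06, 2.66], [-1.3, 4.44], [0, 2.69], [-3.02, 3.02]. Speed limits (rad/s): [2.22, 2.22, 2.79, 3.14, 3.14, 3.14].

## Interface

Orientations are given as [roll, pitch, yaw] about the fixed x, y, z axes, in that order (R = Rz(yaw) Ry(pitch) Rx(roll)).
In Python, from rig import r, grab_frame, spotter gives the robot as it stands.
- The arm moves only by the tool apply_moves, never from a script. Its argument "motion" is text: rows parted by semicolons, each of 5 numbers parted by spaces: the opening, from -1 (shut) to 1 (fully open), then the shift along the tool's x, y, z as a fraction of full scale, then the turn about the tool's z as a fraction of full scale. In form: hand x y z twist; .... A call has 1 to 20 rows; each row is the pose to reach, as a shift and turn from the pose commanded when the call began, along the tool's axes at that moment, turning the shorter way round; what a row does not reach only later rows make up. Full scale, the value 1, is 1 m for a shift and pi rad for a turn. A row lasts 1/12 s, in which the tool goes at most 41.7 mm and 7.16 degrees, less where a joint would pass 70% of its speed; a pose out of reach is approached as far as the arm can. A call with a number of a shift or a turn outside -1 to 1 is refused whole. A call with a gripper value outside its range is refused whole. The fingers move at their own pace and stop on an object; "squeeze" is the grip in N (left out, the last holds). Time passes only in rows, so rows that repeat a pose let the fingers close. It gives the time, the measured TCP pose, the force and the opening at its end, in the units of the state.
- r.sense(): the state, without advancing time (a new reading comes with each control period).
- grab_frame(name): name is "scene" or "top" or "wrist"; returns a dict with "img" (400x640x3 uint8, red, green, blue), "fx", "fy", "cx", "cy" (pixels), "R" (3x3) and "t" (3): a world point X has camera coordinates R X + t. Camera axes: x right, y down, z forward; pixel columns grow to the right and rows downward; lengths in mm; the calibration is good to about 2 mm. A picture is of the moment at which its call begins. There is no depth.
- r.sign_off(): hands the job in, once; it reports no verdict.
Trained networks look in the newest picture that a camera, given by its name, has taken for a name from the list of things; names that differ only in an ending like _2 or _b are one class to them, and where a whole thing is asked for, a point or a joint stands for the part that bears it (a point fixed in the world has none). Each returns a list of dicts, best first, with "conf" (0 to 1); they miss things now and then, are a little off and sometimes report something else, mostly with a low value. They report only what shows in the picture. A call takes as long as a camera call. They do not tell look-alikes from the thing itself.
- spotter.boxes_of(query, camera): "point" ([x, y, z] in mm, in world coordinates, good to about 4 mm: the middle of the surface that is visible of it).
- spotter.place_of(query, camera): "point" ([x, y, z] in mm, in world coordinates, good to about 4 mm: a listed point, or the origin of a listed thing).
The state is a dict: "clock": time; "qpos": joint angles; "qvel": joint speeds; "joint_efforts": joint torques, N m; "eef_pos": TCP position; "tcp_rot": TCP orientation; "contact_force": force on the tool from outside, world axes, zero at the start; "wrist_torque": the same for the moment, N m; "opening": opening from 0.0 (shut) to 1.0 (fully open).
Only numpy, scipy, OpenCV 4.12 (cv2) and the standard library are available. Lean on these libraries where they do the work, as an engineer would, in place of code of your own. Each camera call takes 0.05 s, during which the arm holds its last target.

## Working session

There is one attempt and no reset: what is moved stays moved. The work goes in short steps, Python scripts to look and compute and a tool call to move; the robot and the scene stay as the last step left them, time stands still between calls to the robot, and variables do not carry over. Pictures are saved under pics/ and viewed, and the job is handed in when it is done.

Besides the shell and the picture viewer there is one more tool, called after "Emit:" as name(argument=value, ...) on one line, values as JSON. apply_moves: Moves the arm, as the interface text tells. Its arguments: {"type":"object","properties":{"motion":{"type":"string"},"squeeze":{"type":"number"}},"required":["motion"]}

```bash
ls; mkdir -p pics; python3 - <<'E'
from rig import r, grab_frame, spotter
import cv2
print(r.sense())
for c in ["scene","top","wrist"]:
    f=grab_frame(c); cv2.imwrite(f"pics/a_{c}.png",f["img"][:,:,::-1]); print(c,f["fx"],f["R"].tolist(),f["t"])
    for q in ["iron","wheel","pivot","lip","rod","toe","stand","fork","brick","oil_can","cup"]:
        print(q,[( [round(v) for v in d["point"]],round(d["conf"],2)) for d in spotter.place_of(q,c)])
print(r.sense()["clock"])
E
```

```text
pics
{'clock': 0.0, 'qpos': array([ 1.18561356e+00,  3.53676519e-01,  1.63413425e+00, -4.27359412e-06,
        1.15522745e+00, -2.39777895e-03]), 'qvel': array([ 1.40448667e-04, -4.91820337e-04, -1.22231961e-03, -1.66758332e-03,
       -2.05660727e-04, -8.26936930e-05]), 'joint_efforts': array([ 2.62518970e-04, -6.05251265e+01, -3.42063975e+01,  1.48395579e-04,
        9.47505527e-03, -1.24887688e-05]), 'eef_pos': array([233.35119191, 579.54833134, 403.94374599]), 'tcp_rot': array([-3.14014708e+00,  4.41195808e-07,  2.75880939e+00]), 'contact_force': array([ 0.14683834,  0.5220676 , -0.97307123]), 'wrist_torque': array([ 0.05505206,  0.04926223, -0.05556342]), 'opening': 1.0024090713589018}
scene 371.6209570306616 [[-0.7404018702687496, 0.6719638499967951, 0.016421169264767888], [0.4445262234677572, 0.507832814570131, -0.7379039701040188], [-0.5041840012852761, -0.5390458391855588, -0.674705918237498]] [ 484.89003419 -102.99941062 1089.01740081]
iron [([597, -36, -2], 0.59), ([541, -234, 45], 0.18)]
wheel [([592, -34, 79], 0.59)]
pivot [([527, -38, 129], 0.55), ([541, -237, 43], 0.17
[... 714 characters left out ...]
[526, -38, 129], 0.93)]
lip [([565, -46, 128], 0.92)]
rod [([538, -272, 166], 0.79), ([591, -379, 93], 0.74)]
toe [([538, -240, 42], 0.73)]
stand [([314, -133, -1], 0.8), ([540, -268, -3], 0.56)]
fork [([312, -134, 169], 0.81), ([537, -274, 168], 0.72)]
brick [([736, -135, -2], 0.9)]
oil_can [([729, 149, 3], 0.85)]
cup [([468, -408, 0], 0.63)]
wrist 312.2629282535738 [[0.3726003860267523, 0.9279915882811176, -0.0007512737220651555], [0.890479281695248, -0.3573106336962423, 0.28173704037472], [0.2611811654852471, -0.10564432368603636, -0.9594913629984846]] [-625.8355532   -37.34626784  378.65516812]
iron []
wheel []
pivot []
lip []
rod []
toe []
stand []
fork []
brick []
oil_can []
cup []
1.8
```

View pics/a_scene.png

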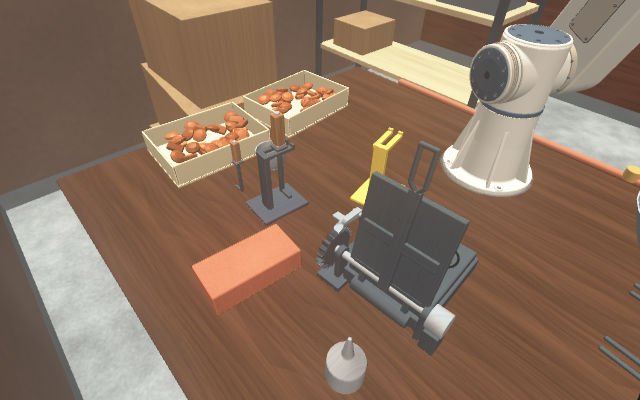

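View pics/a_top.png

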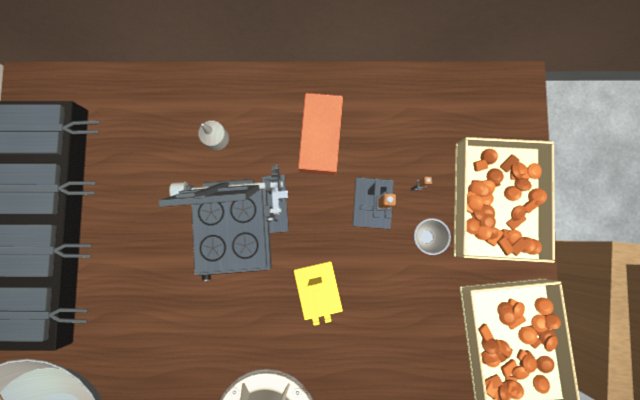

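Emit:
apply_moves(motion="1 0 0 -0.196 0;1 0 0 -0.196 0;1 0 0 -0.196 0;1 0 0 -0.196 0;1 0 0 -0.196 0;1 -0.567 -0.667 -0.196 0.878;1 -0.567 -0.667 -0.196 0.878;1 -0.567 -0.667 -0.196 0.878;1 -0.567 -0.667 -0.196 0.878;1 -0.567 -0.667 -0.196 0.878;1 -0.567 -0.667 -0.196 0.878;1 -0.567 -0.667 -0.196 0.878;1 -0.567 -0.667 -0.196 0.878;1 -0.567 -0.667 -0.196 0.878;1 -0.567 -0.667 -0.196 0.878;1 -0.567 -0.667 -0.196 0.878;1 -0.567 -0.667 -0.196 0.878;1 -0.567 -0.667 -0.196 0.878;1 -0.567 -0.667 -0.196 0.878;1 -0.567 -0.667 -0.196 0.878", squeeze=60)

```text
clock: 3.47
eef_pos: [430.9, -15.3, 601.1]
tcp_rot: [3.141, -0.001, 0.878]
contact_force: [0.9, 1.3, 0.5]
opening: 1.004
```

```bash
cat > h.py <<'E'
from rig import r, grab_frame, spotter
import cv2, numpy as np
from scipy.spatial.transform import Rotation as Rot
def st():
    s=r.sense(); print("t",round(s["clock"],2),"pos",s["eef_pos"].round(1),"rot",s["tcp_rot"].round(3),"F",s["contact_force"].round(2),"M",s["wrist_torque"].round(2),"op",round(float(s["opening"]),3)); return s
def plan(p,yaw):
    s=r.sense(); R=Rot.from_euler("xyz",s["tcp_rot"]).as_matrix()
    d=R.T@(np.array(p)-s["eef_pos"]); cy=np.arctan2(R[1,0],R[0,0]); dy=(yaw-cy+np.pi)%(2*np.pi)-np.pi
    print("shift",(d/1000).round(4),"twist",round(-dy/np.pi,4))
def snap(c,n,crop=None,k=1):
    f=grab_frame(c); im=f["img"][:,:,::-1]
    if crop: a,b,w,h=crop; im=im[b:b+h,a:a+w]
    im=cv2.resize(im,None,fx=k,fy=k,interpolation=cv2.INTER_CUBIC); cv2.imwrite(f"pics/{n}.png",im); return f
def places(qs,c):
    for q in qs: print(c,q,[([round(v,1) for v in d["point"]],round(d["conf"],2)) for d in spotter.place_of(q,c)])
def proj(f,p):
    c=f["R"]@np.array(p)+f["t"]; return np.array([f["fx"]*c[0]/c[2]+f["cx"],f["fy"]*c[1]/c[2]+f["cy"]])
def unproj(f,uv,z):
    d=f["R"].T@np.array([(uv[0]-f["cx"])/f["fx"],(uv[1]-f["cy"])/f["fy"],1.]); o=-f["R"].T@np.array(f["t"]); return o+d*(z-o[2])/d[2]
E
python3 - <<'E'
from h import *
st(); plan([490,-260,600],0)
E
```

```text
t 3.47 pos [430.9 -15.3 601.1] rot [ 3.141e+00 -1.000e-03  8.780e-01] F [0.85 1.28 0.52] M [ 0.01 -0.02 -0.01] op 1.004
shift [-0.1504  0.2018  0.0012] twist 0.2793
```

Emit:
apply_moves(motion="1 -0.15 0.202 0 0.279;1 -0.15 0.202 0 0.279;1 -0.15 0.202 0 0.279;1 -0.15 0.202 0 0.279;1 -0.15 0.202 0 0.279;1 -0.15 0.202 0 0.279;1 -0.15 0.202 0 0.279;1 -0.15 0.202 0 0.279;1 -0.15 0.202 0 0.279;1 -0.15 0.202 0 0.279")

```text
clock: 4.3
eef_pos: [491.9, -256.4, 600.8]
tcp_rot: [-3.141, -0.0, 0.012]
contact_force: [-0.5, 0.3, -0.1]
opening: 0.996
```

```bash
python3 - <<'E'
from h import *
st()
f=snap("wrist","b_wrist"); print("cam",-f["R"].T@f["t"])
Q=["wheel","pivot","lip","rod","toe","stand","fork"]
places(Q,"wrist"); snap("top","b_top"); places(Q,"top"); snap("scene","b_scene"); places(Q,"scene")
snap("scene","b_scene_z",(220,90,160,120),5)
E
```

```text
t 4.3 pos [ 491.9 -256.4  600.8] rot [-3.141 -0.     0.012] F [-0.46  0.32 -0.11] M [0.05 0.03 0.04] op 0.996
cam [ 563.76738206 -254.54321669  569.50499539]
wrist wheel [([595.8, -31.5, 78.9], 0.59)]
wrist pivot [([526.5, -40.3, 129.9], 0.95), ([541.8, -274.9, -0.4], 0.6)]
wrist lip [([559.3, -53.8, 124.8], 0.81)]
wrist rod [([590.0, -377.3, 91.9], 0.78), ([535.2, -272.1, 170.3], 0.73)]
wrist toe [([541.4, -234.3, 47.9], 0.77), ([598.5, -401.3, 8.8], 0.74)]
wrist stand [([542.1, -272.1, 0.0], 0.76), ([313.9, -134.4, -2.8], 0.57), ([591.1, -32.3, 1.1], 0.36)]
wrist fork [([314.4, -136.8, 165.8], 0.57)]
top wheel [([595.7, -36.0, 77.6], 0.71), ([541.0, -270.0, -0.3], 0.6), ([565.7, -49.5, 122.9], 0.42)]
top pivot [([529.1, -41.8, 130.3], 0.78)]
top lip [([565.1, -47.8, 125.7], 0.77)]
top rod [([536.8, -272.6, 167.0], 0.65), ([538.8, -273.4, 166.7], 0.51)]
top toe [([528.4, -42.5, 131.7], 0.31)]
top stand [([311.0, -133.3, 0.6], 0.89), ([732.1, -134.0, 2.4], 0.67), ([540.4, -272.8, -0.6], 0.66), ([728.5, 149.2, 1.4], 0.65)]
top fork [([312.2, -130.1, 166.9], 0.93), ([539.1, -271.2, 169.2], 0.9)]
scene wheel [([592.2, -37.0, 78.9], 0.74)]
scene pivot [([525.6, -39.1, 130.1], 0.84), ([539.3, -276.7, 168.7], 0.3)]
scene lip [([562.0, -49.1, 128.7], 0.7)]
scene rod [([534.2, -274.2, 166.2], 0.89), ([593.4, -379.2, 92.1], 0.65), ([563.0, -49.4, 126.6], 0.21)]
scene toe [([598.5, -404.1, 6.3], 0.77), ([539.8, -234.9, 42.2], 0.74)]
scene stand [([313.1, -132.7, 2.0], 0.82), ([538.9, -272.7, 2.2], 0.56)]
scene fork [([538.7, -275.6, 166.8], 0.91), ([316.3, -132.0, 167.6], 0.66)]
```

View pics/b_wrist.png

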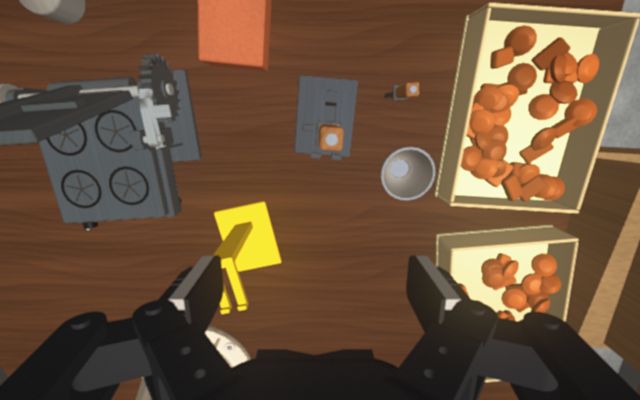

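View pics/b_scene_z.png

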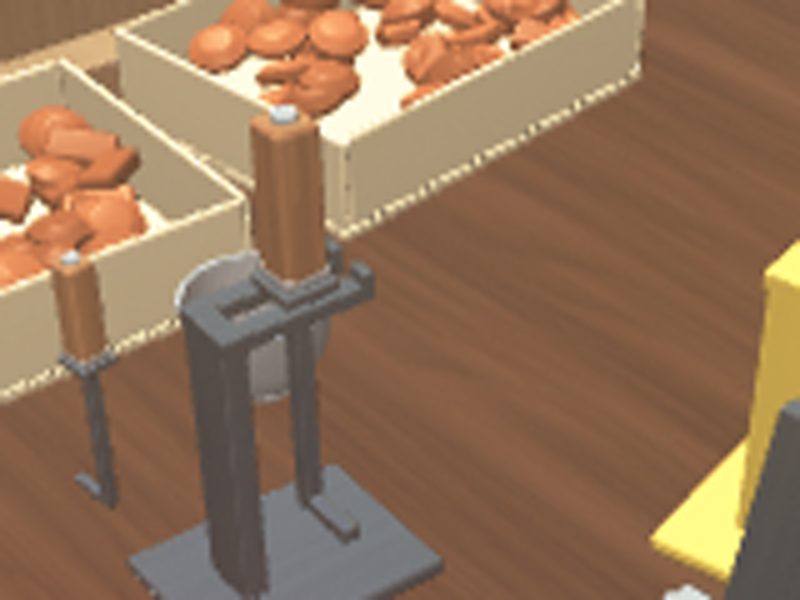

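```bash
python3 - <<'E'
from h import *
f=snap("wrist","c_st",(280,60,100,110),7)
snap("wrist","c_ir",(30,40,190,190),4)
import pickle; pickle.dump({k:f[k] for k in f},open("fw.pkl","wb"))
E
```

```text
(no output)
```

View pics/c_st.png

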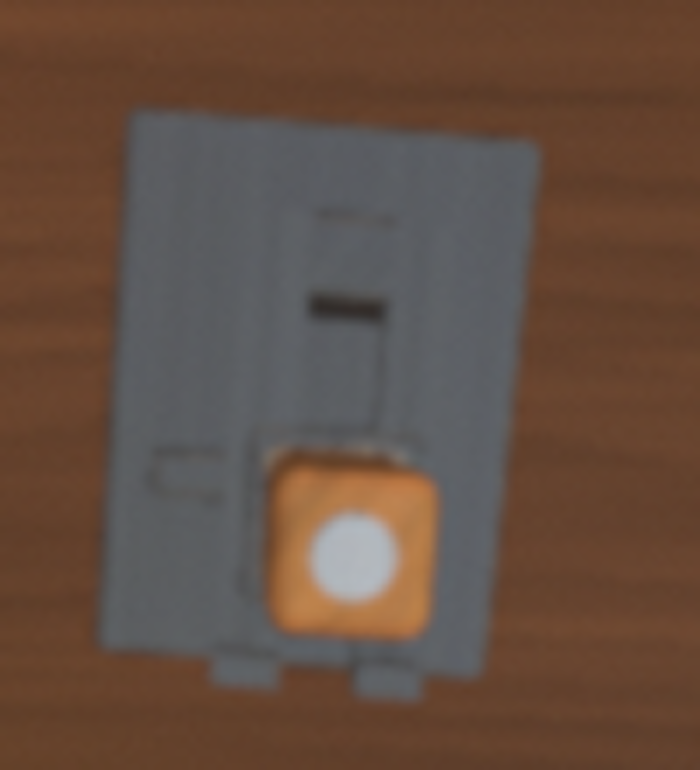

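View pics/c_ir.png

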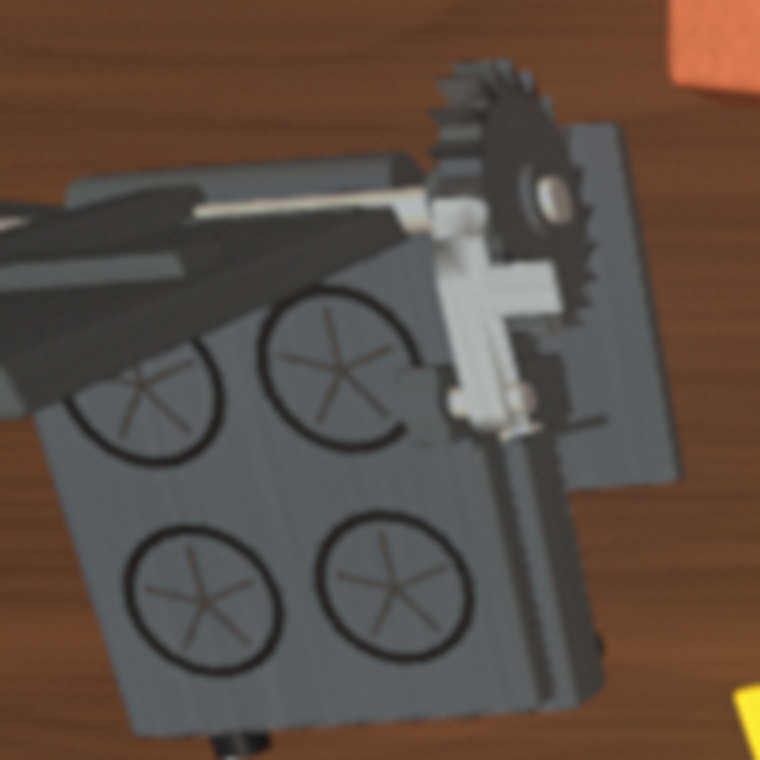

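```bash
python3 - <<'E'
from h import *
import pickle
f=pickle.load(open("fw.pkl","rb"))
for u,v in [(130,108),(540,143),(482,677),(100,648)]: print("st",unproj(f,(280+u/7,60+v/7),10).round(1))
print("handle top",unproj(f,(280+353/7,60+550/7),254).round(1))
for u,v in [(271,460),(438,470),(432,640),(270,632)]: print("h",unproj(f,(280+u/7,60+v/7),254).round(1))
for u,v in [(143,385),(341,370),(204,602),(394,587)]: print("ring",unproj(f,(30+u/4,40+v/4),68).round(1))
for u,v in [(485,262),(556,262),(562,312),(495,314)]: print("lip",unproj(f,(30+u/4,40+v/4),134).round(1))
for u,v in [(622,125),(682,478)]: print("flange",unproj(f,(30+u/4,40+v/4),14).round(1))
E
```

```text
st [ 622.3 -229.4   10. ]
st [ 615.4 -327.4   10. ]
st [ 487.8 -318.5   10. ]
st [ 494.4 -221.    10. ]
handle top [ 538.9 -272.1  254. ]
h [ 551.1 -260.4  254. ]
h [ 550.  -283.8  254. ]
h [ 526.3 -283.8  254. ]
h [ 527.2 -260.5  254. ]
ring [524.2 134.5  68. ]
ring [530.6  55.8  68. ]
ring [436.4 128.3  68. ]
ring [443.4  48.9  68. ]
lip [570.5 -39.1 134. ]
lip [570.7 -62.7 134. ]
lip [554.7 -62.7 134. ]
lip [553.9 -40.1 134. ]
flange [626.8 -43.3  14. ]
flange [481.3 -54.3  14. ]
```

```bash
python3 - <<'E'
from h import *
st(); plan([538.5,-272.3,600],-0.04);plan([538.5,-272.3,377],-0.04)
E
```

```text
t 5.65 pos [ 492.1 -257.2  600.7] rot [3.142 0.    0.007] F [-0.41 -0.29 -0.29] M [ 0.02 -0.03 -0.01] op 1.001
shift [0.0463 0.0154 0.0007] twist 0.0151
shift [0.0463 0.0154 0.2237] twist 0.0151
```

Emit:
apply_moves(motion="1 0.0463 0.0154 0 0.015;1 0.0463 0.0154 0 0.015;1 0.0463 0.0154 0.04 0.015;1 0.0463 0.0154 0.08 0.015;1 0.0463 0.0154 0.12 0.015;1 0.0463 0.0154 0.15 0.015;1 0.0463 0.0154 0.18 0.015;1 0.0463 0.0154 0.205 0.015;1 0.0463 0.0154 0.2237 0.015;1 0.0463 0.0154 0.2237 0.015;1 0.0463 0.0154 0.2237 0.015")

```text
clock: 6.57
eef_pos: [538.5, -272.3, 376.5]
tcp_rot: [-3.141, 0.002, -0.04]
contact_force: [0.8, 0.0, 0.6]
opening: 1.003
```

```bash
python3 - <<'E'
from h import *
st(); snap("scene","d_sc",(220,60,160,120),5); snap("wrist","d_w")
E
```

```text
t 6.57 pos [ 538.5 -272.3  376.5] rot [-3.141e+00  2.000e-03 -4.000e-02] F [0.77 0.   0.61] M [-0.02 -0.01 -0.  ] op 1.003
```

View pics/d_sc.png

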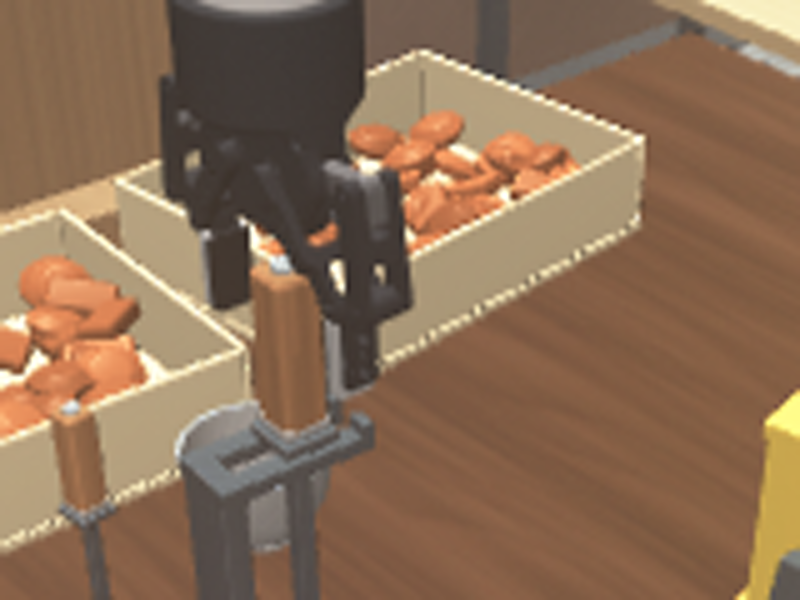

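View pics/d_w.png

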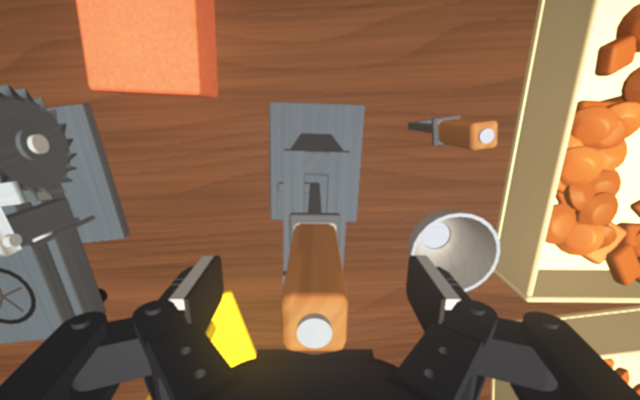

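Emit:
apply_moves(motion="-1 0 0 0 0;-1 0 0 0 0;-1 0 0 0 0;-1 0 0 0 0;-1 0 0 0 0;-1 0 0 0 0;-1 0 0 0 0;-1 0 0 0 0;-1 0 0 0 0;-1 0 0 0 0;-1 0 0 0 0;-1 0 0 0 0", squeeze=80)

```text
clock: 7.67
eef_pos: [538.7, -272.4, 377.5]
tcp_rot: [3.141, -0.001, -0.04]
contact_force: [-0.8, 0.4, 4.6]
opening: 0.27
```

```bash
python3 - <<'E'
from h import *
st(); snap("scene","e_sc",(220,60,160,120),5); snap("wrist","e_w")
places(["rod","toe"],"scene")
E
```

```text
t 7.67 pos [ 538.7 -272.4  377.5] rot [ 3.141e+00 -1.000e-03 -4.000e-02] F [-0.85  0.44  4.63] M [ 0.05  0.13 -0.  ] op 0.27
scene rod [([535.6, -270.0, 167.9], 0.72), ([594.7, -378.2, 90.6], 0.55)]
scene toe [([597.5, -401.8, 4.7], 0.83), ([539.5, -235.5, 43.5], 0.73)]
```

View pics/e_sc.png

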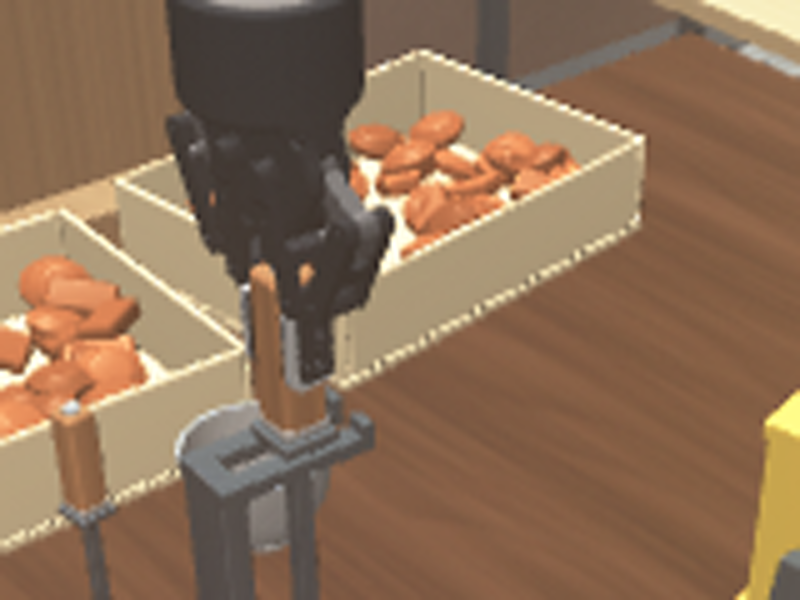

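Emit:
apply_moves(motion="-1 0 0 -0.007 0;-1 0 0 -0.014 0;-1 0 0 -0.014 0;-1 -0.02 -0.0005 -0.014 0;-1 -0.045 -0.0012 -0.014 0;-1 -0.065 -0.0018 -0.014 0;-1 -0.08 -0.0022 -0.014 0;-1 -0.08 -0.0022 -0.014 0;-1 -0.08 -0.0022 -0.04 0;-1 -0.08 -0.0022 -0.071 0;-1 -0.08 -0.0022 -0.071 0;-1 -0.08 -0.03 -0.071 0;-1 -0.08 -0.07 -0.071 0;-1 -0.08 -0.07 -0.071 0")

```text
clock: 9.03
eef_pos: [461.5, -195.0, 447.6]
tcp_rot: [-3.138, 0.001, -0.039]
contact_force: [-0.9, 0.3, -2.8]
opening: 0.265
```

```bash
python3 - <<'E'
from h import *
st(); snap("scene","f_sc",(220,60,200,150),4); places(["rod","toe","lip","pivot"],"scene"); snap("wrist","f_w"); places(["rod","toe","lip","wheel"],"wrist")
snap("top","f_t",(220,120,200,150),4);places(["rod","toe","lip","wheel"],"top"); plan([568.4,-123.8,448],0.077)
E
```

```text
t 9.03 pos [ 461.5 -195.   447.6] rot [-3.138e+00  1.000e-03 -3.900e-02] F [-0.88  0.27 -2.79] M [0.03 0.18 0.  ] op 0.265
scene rod [([594.5, -378.1, 91.0], 0.65), ([456.0, -193.4, 241.2], 0.58)]
scene toe [([461.1, -155.1, 110.8], 0.8), ([593.4, -34.2, -0.1], 0.73), ([599.4, -404.4, 7.1], 0.53)]
scene lip [([562.1, -46.2, 125.4], 0.87)]
scene pivot [([527.5, -38.6, 129.4], 0.86)]
wrist rod [([592.6, -377.8, 90.1], 0.71), ([461.4, -199.3, 238.0], 0.6)]
wrist toe [([597.0, -401.0, 7.1], 0.76), ([465.7, -162.5, 119.1], 0.7)]
wrist lip [([561.9, -51.8, 125.2], 0.86), ([459.4, -199.8, 242.9], 0.39)]
wrist wheel [([596.9, -32.0, 80.0], 0.91)]
top rod [([594.2, -378.6, 91.3], 0.57)]
top toe [([596.0, -404.2, 6.5], 0.59)]
top lip []
top wheel [([593.8, -35.8, 75.9], 0.55)]
shift [ 0.1039 -0.0797 -0.    ] twist -0.0373
```

View pics/f_sc.png

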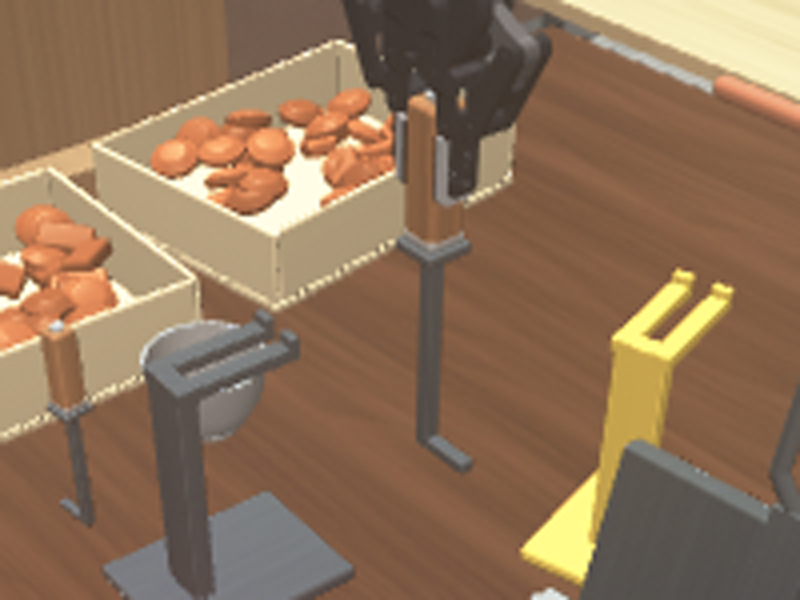

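View pics/f_w.png

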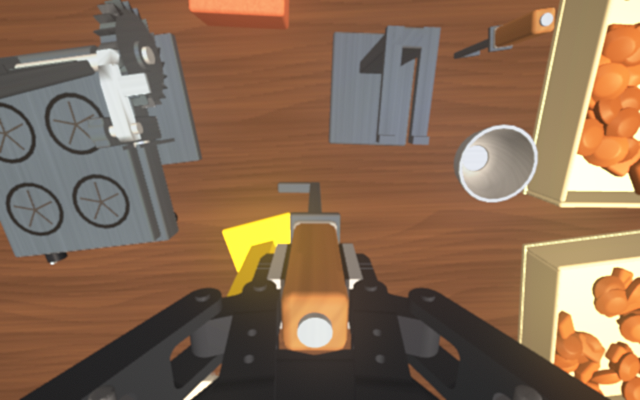

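Emit:
apply_moves(motion="-1 0.035 -0.027 0 -0.0373;-1 0.07 -0.053 0 -0.0373;-1 0.09 -0.07 0 -0.0373;-1 0.104 -0.08 0 -0.0373;-1 0.104 -0.08 0 -0.0373;-1 0.104 -0.08 0 -0.0373")

```text
clock: 10.28
eef_pos: [568.9, -122.9, 447.5]
tcp_rot: [-3.142, 0.001, 0.079]
contact_force: [0.2, -0.4, -2.5]
opening: 0.274
```

```bash
python3 - <<'E'
from h import *
s=st(); f=snap("wrist","g_w"); places(["toe","lip","wheel","pivot"],"wrist")
p=s["eef_pos"]; y=s["tcp_rot"][2]
toe=p+np.array([-37*np.sin(y),37*np.cos(y),-331]); print("toe",toe,proj(f,toe)); print("lip px",proj(f,[562.5,-49.5,126]))
f=snap("wrist","g_wz",(100,20,240,180),3)
snap("scene","g_s",(300,160,120,90),6)
places(["toe","lip","wheel","pivot"],"scene")
E
```

```text
t 10.28 pos [ 568.9 -122.9  447.5] rot [-3.142e+00  1.000e-03  7.900e-02] F [ 0.2  -0.44 -2.54] M [-0.03  0.02 -0.03] op 0.274
wrist toe [([564.4, -86.0, 116.3], 0.88), ([597.2, -403.7, 5.5], 0.61)]
wrist lip [([560.6, -49.0, 126.6], 0.76)]
wrist wheel [([595.2, -34.6, 81.8], 0.57)]
wrist pivot [([524.9, -42.9, 127.4], 0.98), ([593.0, -32.4, 81.1], 0.37)]
toe [565.95328264 -85.97605874 116.514833  ] [277.49855316 187.72704543]
lip px [238.10207135 190.58838891]
scene toe [([562.9, -87.5, 111.9], 0.97), ([598.9, -399.7, 9.4], 0.78), ([525.6, -38.7, 128.4], 0.56)]
scene lip [([562.8, -48.8, 126.9], 0.95)]
scene wheel [([595.8, -35.2, 76.0], 0.77), ([527.8, -38.8, 126.9], 0.17)]
scene pivot [([528.0, -37.8, 129.7], 0.77)]
```

View pics/g_w.png

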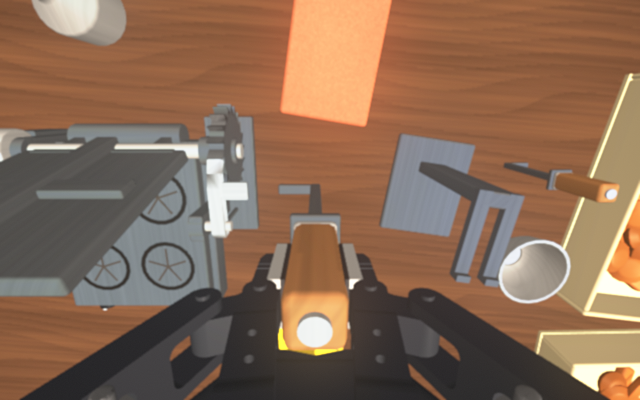

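View pics/g_s.png

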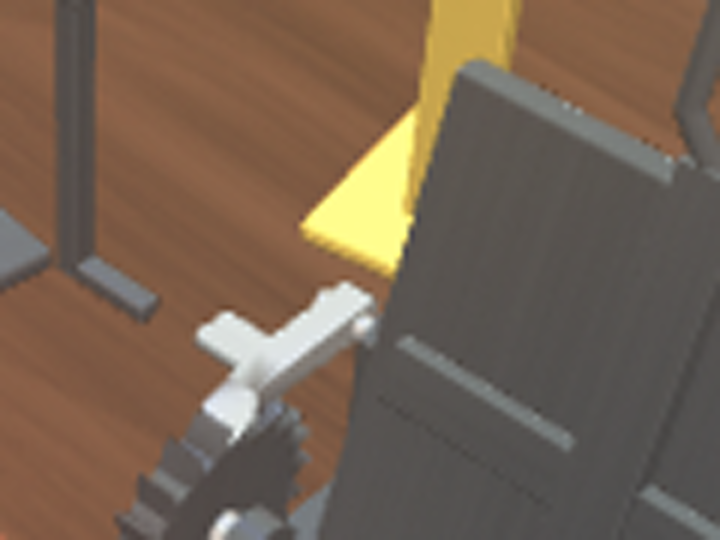

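```bash
python3 - <<'E'
from h import *
f=snap("wrist","g2",(190,150,120,90),6)
for n,p,z in [("lipTR",(247,182),132),("lipBR",(247,200),132),("lipBL",(224,200),132),("toe tip top",(279,185),116.5),("toe tip bot",(279,193),116.5)]: print(n,unproj(f,p,z).round(1))
E
```

```text
lipTR [572.8 -59.7 132. ]
lipBR [555.3 -60.  132. ]
lipBL [553.7 -38.3 132. ]
toe tip top [568.6 -88.  116.5]
toe tip bot [560.4 -88.4 116.5]
```

View pics/g2.png

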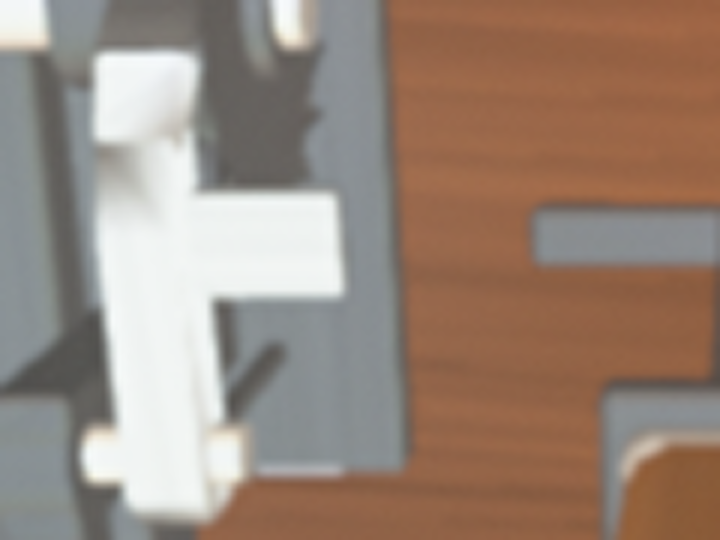

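Emit:
apply_moves(motion="-1 0.0015 -0.012 0 0;-1 0.0015 -0.022 0 0;-1 0.0015 -0.032 0 0;-1 0.0015 -0.042 0 0;-1 0.0015 -0.042 0 0;-1 0.0015 -0.042 0 0")

```text
clock: 11.38
eef_pos: [566.7, -80.4, 448.1]
tcp_rot: [3.141, -0.0, 0.079]
contact_force: [0.2, -0.5, -2.2]
opening: 0.269
```

```bash
python3 - <<'E'
from h import *
s=st(); f=snap("wrist","h_w",(190,130,180,135),4); snap("scene","h_s",(300,160,120,90),6); st()
E
```

```text
t 11.38 pos [566.7 -80.4 448.1] rot [ 3.141 -0.     0.079] F [ 0.25 -0.55 -2.22] M [ 0.01  0.03 -0.02] op 0.269
t 11.48 pos [566.8 -81.3 448. ] rot [ 3.141 -0.     0.078] F [ 0.31 -0.76 -3.51] M [-0.07 -0.04  0.07] op 0.274
```

View pics/h_w.png

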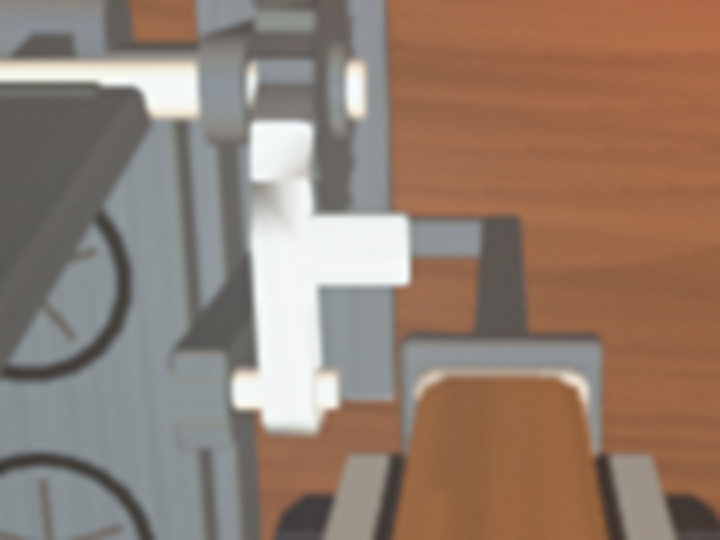

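View pics/h_s.png

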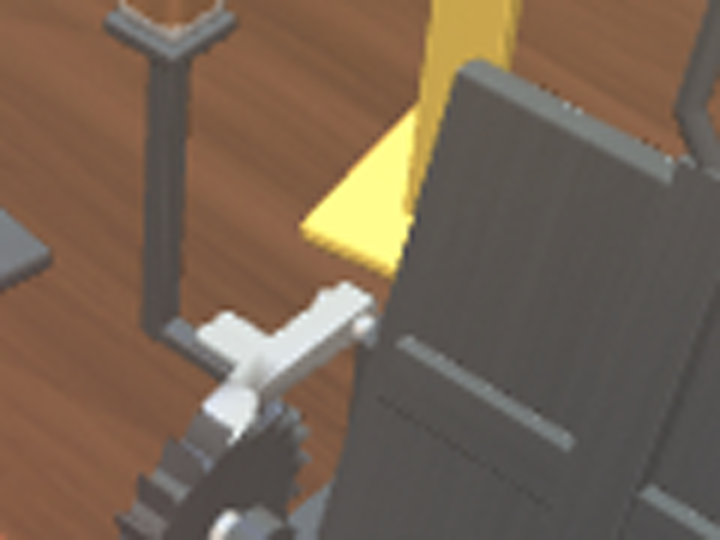

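Emit:
apply_moves(motion="-1 0 0 -0.002 0;-1 0 0 -0.004 0;-1 0 0 -0.006 0;-1 0 0 -0.006 0")

```text
clock: 11.82
eef_pos: [566.9, -81.7, 454.6]
tcp_rot: [3.141, -0.001, 0.077]
contact_force: [0.7, -1.1, -2.5]
opening: 0.272
```

Emit:
apply_moves(motion="-1 0 0 -0.001 0;-1 0 0 -0.001 0")

```text
clock: 11.98
eef_pos: [566.7, -81.5, 455.1]
tcp_rot: [3.141, -0.0, 0.077]
contact_force: [-0.1, 1.1, -2.0]
opening: 0.272
```

Emit:
apply_moves(motion="-1 0 0 -0.001 0;-1 0 0 -0.001 0")

```text
clock: 12.15
eef_pos: [566.7, -81.4, 455.6]
tcp_rot: [-3.142, 0.001, 0.077]
contact_force: [1.7, 0.3, -6.8]
opening: 0.272
```

Emit:
apply_moves(motion="-1 0 0 -0.0005 0;-1 0 0 -0.001 0;-1 0 0 -0.001 0")

```text
clock: 12.4
eef_pos: [566.7, -81.4, 456.6]
tcp_rot: [-3.141, 0.001, 0.077]
contact_force: [1.6, -0.5, -7.9]
opening: 0.272
```

Emit:
apply_moves(motion="-1 0 0 -0.0005 0;-1 0 0 -0.001 0;-1 0 0 -0.001 0")

```text
clock: 12.65
eef_pos: [566.7, -81.4, 457.8]
tcp_rot: [-3.141, 0.0, 0.077]
contact_force: [1.0, 0.1, -8.4]
opening: 0.273
```

Emit:
apply_moves(motion="-1 0 0 -0.0005 0;-1 0 0 -0.001 0;-1 0 0 -0.001 0")

```text
clock: 12.9
eef_pos: [566.8, -81.4, 459.6]
tcp_rot: [3.142, -0.001, 0.077]
contact_force: [-0.6, -0.8, -4.7]
opening: 0.274
```

Emit:
apply_moves(motion="-1 0 0 -0.0005 0;-1 0 0 -0.0005 0")

```text
clock: 13.07
eef_pos: [566.8, -81.4, 460.1]
tcp_rot: [3.141, -0.001, 0.077]
contact_force: [0.1, -0.4, -4.0]
opening: 0.27
```

```bash
python3 - <<'E'
from h import *
s=st(); snap("scene","i_s",(300,130,180,135),4); st()
E
```

```text
t 13.07 pos [566.8 -81.4 460.1] rot [ 3.141e+00 -1.000e-03  7.700e-02] F [ 0.06 -0.37 -4.05] M [-0.04  0.13  0.02] op 0.27
t 13.12 pos [566.8 -81.4 460.1] rot [ 3.141e+00 -1.000e-03  7.700e-02] F [-0.42  0.22 -3.77] M [-0.04  0.13  0.01] op 0.271
```

View pics/i_s.png

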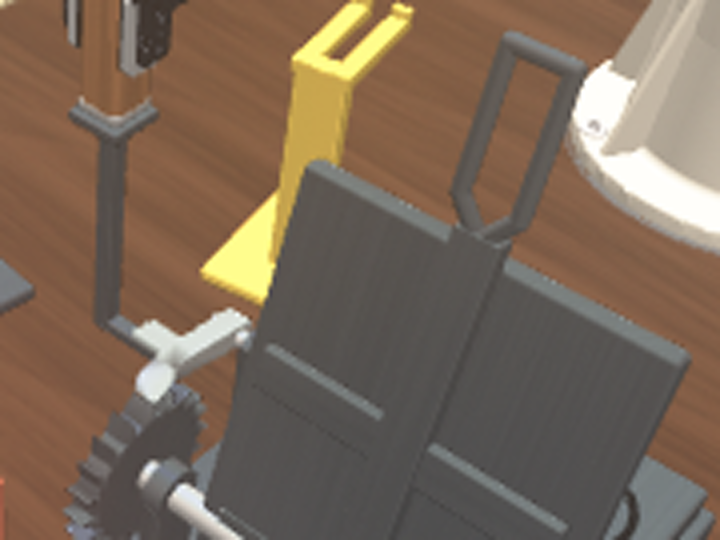

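Emit:
apply_moves(motion="-1 0 0 -0.0005 0;-1 0 0 -0.0005 0;-1 0 0 -0.0005 0")

```text
clock: 13.37
eef_pos: [566.8, -81.4, 460.2]
tcp_rot: [3.142, -0.0, 0.077]
contact_force: [0.0, -0.2, -4.0]
opening: 0.264
```

```bash
python3 - <<'E'
from h import *
s=st(); snap("scene","i_s2",(300,130,180,135),4); st()
a=cv2.imread("pics/i_s.png").astype(int);b=cv2.imread("pics/i_s2.png").astype(int); print(abs(a-b).mean())
E
```

```text
t 13.37 pos [566.8 -81.4 460.2] rot [ 3.142 -0.     0.077] F [ 0.02 -0.23 -3.97] M [-0.1   0.01  0.04] op 0.264
t 13.42 pos [566.8 -81.4 460.1] rot [ 3.141 -0.     0.077] F [-0.28 -0.45 -3.76] M [-0.13 -0.01  0.02] op 0.272
2.4195841906721536
```

View pics/i_s2.png

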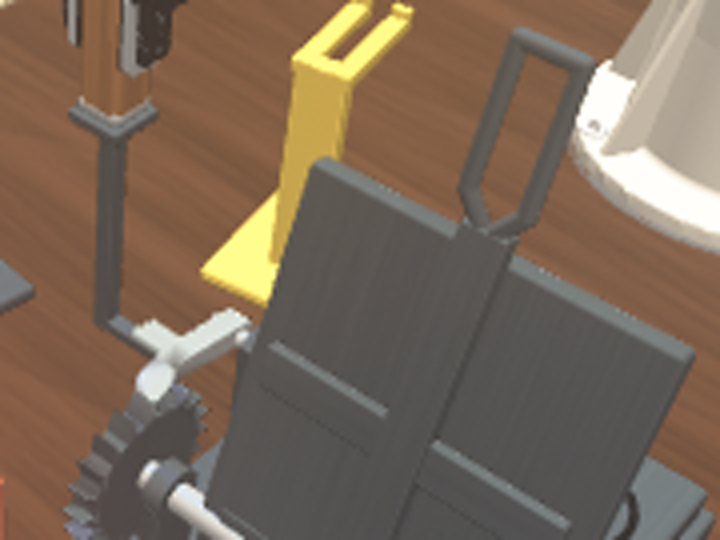

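Emit:
apply_moves(motion="-1 0 0 -0.0005 0;-1 0 0 -0.0005 0;-1 0 0 -0.0005 0;-1 0 0 -0.0005 0;-1 0 0 -0.0005 0;-1 0 0 -0.0005 0;-1 0 0 -0.0005 0;-1 0 0 -0.0005 0;-1 0 0 -0.0005 0;-1 0 0 -0.0005 0;-1 0 0 -0.0005 0;-1 0 0 -0.0005 0")

```text
clock: 14.42
eef_pos: [566.8, -81.4, 460.5]
tcp_rot: [3.142, -0.0, 0.077]
contact_force: [0.2, -0.1, -4.1]
opening: 0.267
```

```bash
python3 - <<'E'
from h import *
s=st(); snap("scene","i_s3",(300,130,180,135),4); st()
E
```

```text
t 14.42 pos [566.8 -81.4 460.5] rot [ 3.142 -0.     0.077] F [ 0.21 -0.1  -4.07] M [-0.06 -0.08  0.04] op 0.267
t 14.47 pos [566.7 -81.4 460.5] rot [ 3.142 -0.     0.077] F [ 0.28 -1.04 -4.13] M [-0.08 -0.05 -0.06] op 0.27
```

View pics/i_s3.png

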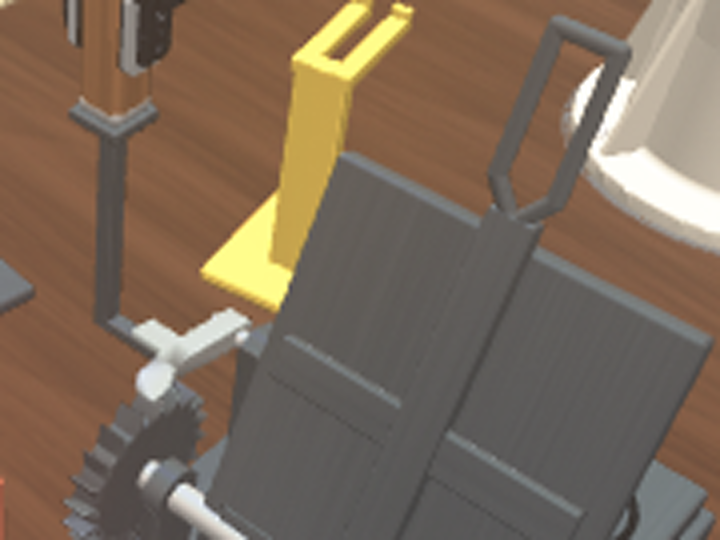

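The plate is sinking steadily (handle top moved from (517,32) to (558,18)) and the lift force is steady at about 1.5 N, so I keep holding.

Emit:
apply_moves(motion="-1 0 0 0 0;-1 0 0 0 0;-1 0 0 0 0;-1 0 0 0 0;-1 0 0 0 0;-1 0 0 0 0;-1 0 0 0 0;-1 0 0 0 0;-1 0 0 0 0;-1 0 0 0 0;-1 0 0 0 0;-1 0 0 0 0;-1 0 0 0 0;-1 0 0 0 0;-1 0 0 0 0;-1 0 0 0 0;-1 0 0 0 0;-1 0 0 0 0;-1 0 0 0 0;-1 0 0 0 0")

```text
clock: 16.13
eef_pos: [566.7, -81.4, 460.5]
tcp_rot: [3.142, 0.0, 0.077]
contact_force: [0.3, -0.7, -3.8]
opening: 0.266
```

Emit:
apply_moves(motion="-1 0 0 0 0;-1 0 0 0 0;-1 0 0 0 0;-1 0 0 0 0;-1 0 0 0 0;-1 0 0 0 0;-1 0 0 0 0;-1 0 0 0 0;-1 0 0 0 0;-1 0 0 0 0;-1 0 0 0 0;-1 0 0 0 0;-1 0 0 0 0;-1 0 0 0 0;-1 0 0 0 0;-1 0 0 0 0;-1 0 0 0 0;-1 0 0 0 0;-1 0 0 0 0;-1 0 0 0 0")

```text
clock: 17.8
eef_pos: [566.8, -81.4, 460.5]
tcp_rot: [-3.142, -0.0, 0.077]
contact_force: [-0.0, -0.9, -3.3]
opening: 0.272
```

```bash
python3 - <<'E'
from h import *
s=st(); snap("scene","i_s4",(300,130,180,135),4); st()
E
```

```text
t 17.8 pos [566.8 -81.4 460.5] rot [-3.142 -0.     0.077] F [-0.01 -0.95 -3.35] M [-0.17 -0.14 -0.04] op 0.272
t 17.85 pos [566.8 -81.4 460.5] rot [ 3.142 -0.     0.077] F [ 0.47  0.06 -3.94] M [-0.14 -0.16  0.04] op 0.271
```

View pics/i_s4.png

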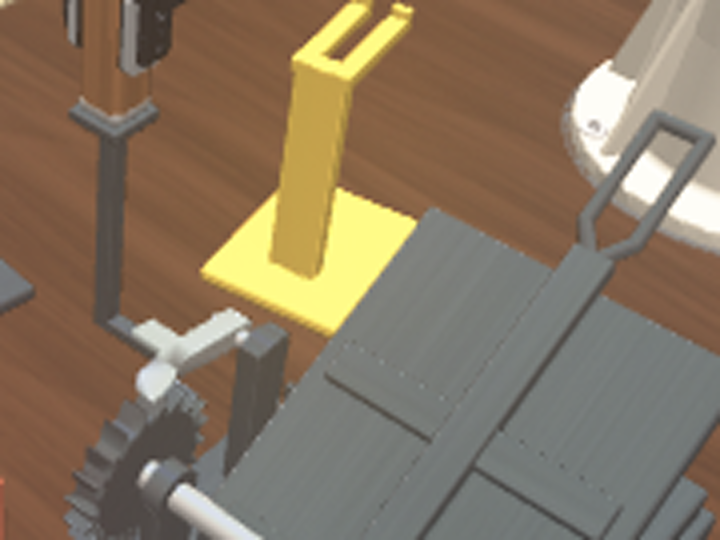

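Emit:
apply_moves(motion="-1 0 0 0 0;-1 0 0 0 0;-1 0 0 0 0;-1 0 0 0 0;-1 0 0 0 0;-1 0 0 0 0;-1 0 0 0 0;-1 0 0 0 0;-1 0 0 0 0;-1 0 0 0 0;-1 0 0 0 0;-1 0 0 0 0;-1 0 0 0 0;-1 0 0 0 0;-1 0 0 0 0;-1 0 0 0 0;-1 0 0 0 0;-1 0 0 0 0;-1 0 0 0 0;-1 0 0 0 0")

```text
clock: 19.52
eef_pos: [566.7, -81.4, 460.5]
tcp_rot: [3.142, 0.0, 0.077]
contact_force: [0.1, -0.0, -3.5]
opening: 0.268
```

Emit:
apply_moves(motion="-1 0 0 0 0;-1 0 0 0 0;-1 0 0 0 0;-1 0 0 0 0;-1 0 0 0 0;-1 0 0 0 0;-1 0 0 0 0;-1 0 0 0 0;-1 0 0 0 0;-1 0 0 0 0;-1 0 0 0 0;-1 0 0 0 0;-1 0 0 0 0;-1 0 0 0 0;-1 0 0 0 0;-1 0 0 0 0;-1 0 0 0 0;-1 0 0 0 0;-1 0 0 0 0;-1 0 0 0 0")

```text
clock: 21.18
eef_pos: [566.8, -81.4, 460.5]
tcp_rot: [3.142, -0.0, 0.077]
contact_force: [-0.1, -0.4, -4.3]
opening: 0.267
```

```bash
python3 - <<'E'
from h import *
s=st(); snap("scene","i_s5",(300,130,200,150),4); st()
E
```

```text
t 21.18 pos [566.8 -81.4 460.5] rot [ 3.142 -0.     0.077] F [-0.06 -0.41 -4.34] M [-0.19 -0.16  0.02] op 0.267
t 21.23 pos [566.7 -81.4 460.5] rot [-3.142  0.     0.077] F [ 0.76  0.22 -3.87] M [-0.18 -0.09 -0.06] op 0.267
```

View pics/i_s5.png

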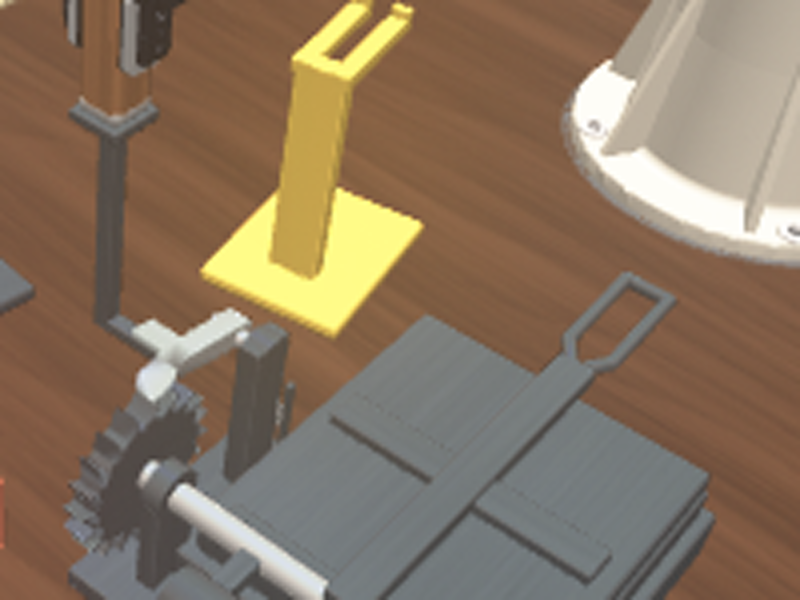

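Emit:
apply_moves(motion="-1 0 0 0 0;-1 0 0 0 0;-1 0 0 0 0;-1 0 0 0 0;-1 0 0 0 0;-1 0 0 0 0;-1 0 0 0 0;-1 0 0 0 0;-1 0 0 0 0;-1 0 0 0 0;-1 0 0 0 0;-1 0 0 0 0;-1 0 0 0 0;-1 0 0 0 0;-1 0 0 0 0;-1 0 0 0 0;-1 0 0 0 0;-1 0 0 0 0;-1 0 0 0 0;-1 0 0 0 0")

```text
clock: 22.9
eef_pos: [566.7, -81.4, 460.5]
tcp_rot: [3.142, 0.0, 0.077]
contact_force: [-0.5, -0.8, -4.2]
opening: 0.271
```

```bash
python3 - <<'E'
from h import *
s=st(); snap("scene","i_s6",(300,130,200,150),4); st()
a=cv2.imread("pics/i_s5.png").astype(int);b=cv2.imread("pics/i_s6.png").astype(int); print(abs(a-b).mean(), abs(a-b).max())
E
```

```text
t 22.9 pos [566.7 -81.4 460.5] rot [3.142 0.    0.077] F [-0.47 -0.78 -4.19] M [-0.18 -0.15 -0.01] op 0.271
t 22.95 pos [566.7 -81.4 460.5] rot [ 3.142 -0.     0.077] F [ 0.15 -0.49 -3.79] M [-0.18 -0.16 -0.01] op 0.266
0.4040548611111111 79
```

View pics/i_s6.png

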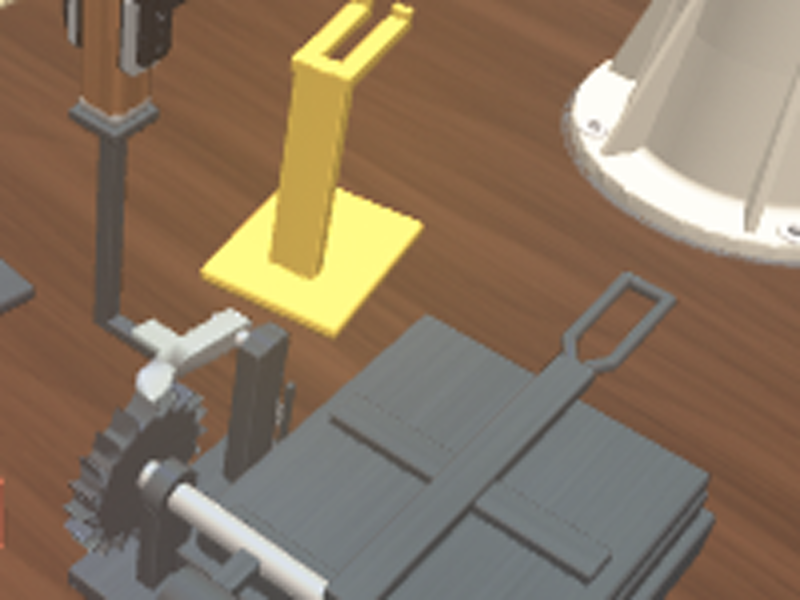

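```bash
python3 - <<'E'
from h import *
snap("scene","i_s7",(300,130,200,150),4)
i=lambda n:cv2.imread(f"pics/{n}.png").astype(int)
a,b,c=i("i_s5"),i("i_s6"),i("i_s7")
for d in (abs(a-b),abs(b-c)):
    m=d.max(2); print(d.mean(),m.max(),np.argwhere(m>25)[:,::-1].mean(0) if (m>25).any() else None,(m>25).sum(), m[300:,320:].max(), m[360:,60:210].max())
E
```

```text
0.4040548611111111 79 [173.32       376.26666667] 75 3 79
0.3934472222222222 19 None 0 3 19
```

Emit:
apply_moves(motion="-1 0 0 0.001 0;-1 0 0 0.002 0;-1 0 0 0.003 0;-1 0 0 0.004 0;-1 0 0 0.005 0;-1 0 0 0.007 0;-1 0 0 0.009 0;-1 0 0 0.011 0;-1 0 0 0.012 0;-1 0 0 0.012 0;-1 0 0 0.012 0;-1 0 0.01 0.012 0;-1 0 0.022 0.012 0;-1 0 0.034 0.012 0;-1 0 0.046 0.012 0;-1 0 0.046 0.012 0")

```text
clock: 24.33
eef_pos: [570.5, -130.0, 448.5]
tcp_rot: [3.14, -0.0, 0.076]
contact_force: [0.0, -0.7, -3.2]
opening: 0.273
```

```bash
python3 - <<'E'
from h import *
s=st(); snap("scene","j_s",(220,100,280,210),2.8); plan([459,-197,448],-0.04); places(["rod","toe"],"scene")
E
```

```text
t 24.33 pos [ 570.5 -130.   448.5] rot [ 3.14  -0.     0.076] F [ 0.   -0.72 -3.19] M [ 0.01 -0.09 -0.03] op 0.273
shift [-0.1161  0.0594  0.0004] twist 0.0367
scene rod [([566.6, -127.6, 240.1], 0.95), ([594.8, -377.8, 90.1], 0.85)]
scene toe [([600.0, -398.8, 8.1], 0.78), ([567.0, -94.9, 115.4], 0.62)]
```

View pics/j_s.png

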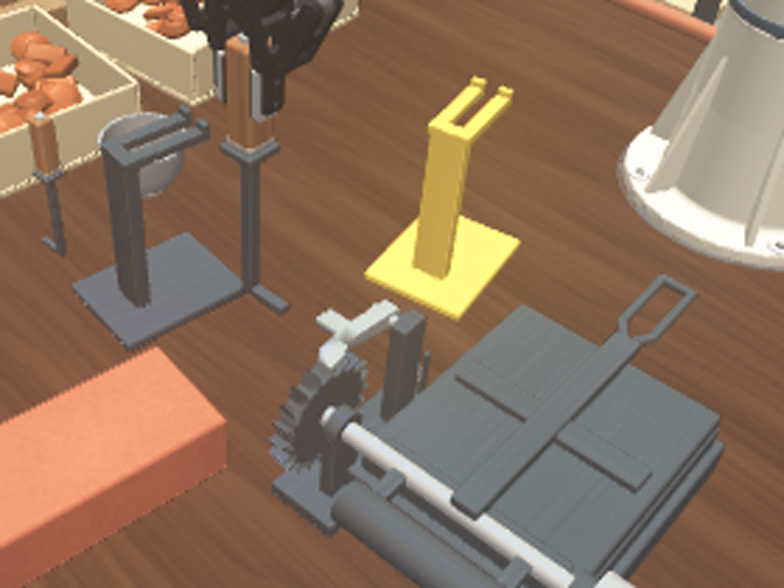

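Emit:
apply_moves(motion="-1 -0.035 0.018 0 0.0367;-1 -0.07 0.036 0 0.0367;-1 -0.1 0.051 0 0.0367;-1 -0.116 0.0594 0 0.0367;-1 -0.116 0.0594 0 0.0367;-1 -0.116 0.0594 0 0.0367;-1 -0.116 0.0594 0 0.0367")

```text
clock: 25.07
eef_pos: [459.7, -195.2, 448.8]
tcp_rot: [-3.141, -0.001, -0.038]
contact_force: [0.8, -0.9, -2.4]
opening: 0.272
```

```bash
python3 - <<'E'
from h import *
s=st(); f=snap("wrist","k_w"); snap("scene","k_s",(220,60,200,150),4); plan([459,-267,448],-0.05); plan([459,-267,391],-0.05)
places(["rod","fork","toe","stand"],"wrist"); places(["rod","fork","toe","stand"],"scene")
E
```

```text
t 25.07 pos [ 459.7 -195.2  448.8] rot [-3.141e+00 -1.000e-03 -3.800e-02] F [ 0.77 -0.87 -2.44] M [-0.02  0.02  0.01] op 0.272
shift [0.0016 0.072  0.0006] twist 0.0041
shift [0.0016 0.072  0.0576] twist 0.0041
wrist rod [([589.3, -375.8, 89.4], 0.72), ([458.1, -195.2, 243.7], 0.68)]
wrist fork [([539.2, -273.8, 168.4], 0.94)]
wrist toe [([597.9, -406.3, 9.5], 0.89), ([463.0, -154.9, 117.2], 0.77)]
wrist stand [([538.0, -273.3, -3.4], 0.64), ([540.1, -272.5, 166.2], 0.63)]
scene rod [([454.7, -193.7, 239.4], 0.61), ([597.5, -378.8, 90.1], 0.58)]
scene fork [([541.4, -278.3, 170.8], 0.8), ([313.9, -132.7, 165.9], 0.8)]
scene toe [([460.7, -161.3, 117.4], 0.93), ([598.3, -399.6, 7.2], 0.6)]
scene stand [([541.8, -270.3, 3.5], 0.73), ([312.8, -132.1, 1.4], 0.56)]
```

View pics/k_w.png

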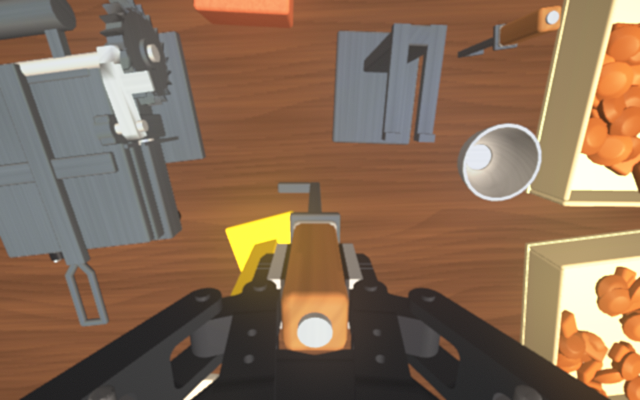

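View pics/k_s.png

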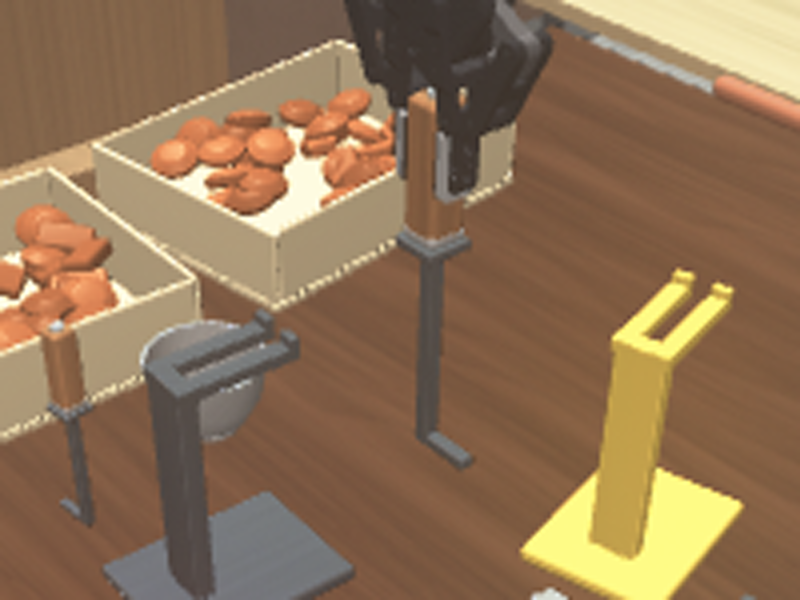

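Emit:
apply_moves(motion="-1 0.0016 0.03 0 0.004;-1 0.0016 0.06 0 0.004;-1 0.0016 0.072 0 0.004;-1 0.0016 0.072 0 0.004;-1 0.0016 0.072 0.025 0.004;-1 0.0016 0.072 0.05 0.004;-1 0.0016 0.072 0.0576 0.004;-1 0.0016 0.072 0.0576 0.004;-1 0.0016 0.072 0.0576 0.004;-1 0.0016 0.072 0.0576 0.004")

```text
clock: 26.4
eef_pos: [458.6, -267.4, 392.2]
tcp_rot: [3.141, -0.002, -0.05]
contact_force: [-0.0, 0.6, -3.2]
opening: 0.27
```

```bash
python3 - <<'E'
from h import *
s=st(); f=snap("wrist","l_w");  plan([490,-269.1,391],-0.05); plan([538.6,-272.4,391],-0.05);plan([538.6,-272.4,377.5],-0.05)
snap("scene","l_s",(220,60,200,150),4)
snap("wrist","l_wz",(240,60,180,200),4)
E
```

```text
t 26.4 pos [ 458.6 -267.4  392.2] rot [ 3.141e+00 -2.000e-03 -5.000e-02] F [-0.01  0.58 -3.16] M [ 0.05  0.01 -0.05] op 0.27
shift [0.0314 0.0001 0.0014] twist -0.0001
shift [0.0801 0.0009 0.0015] twist -0.0001
shift [0.0801 0.0009 0.015 ] twist -0.0001
```

View pics/l_w.png

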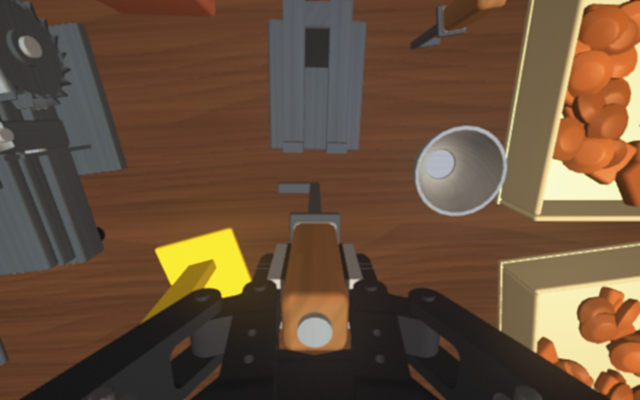

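View pics/l_s.png

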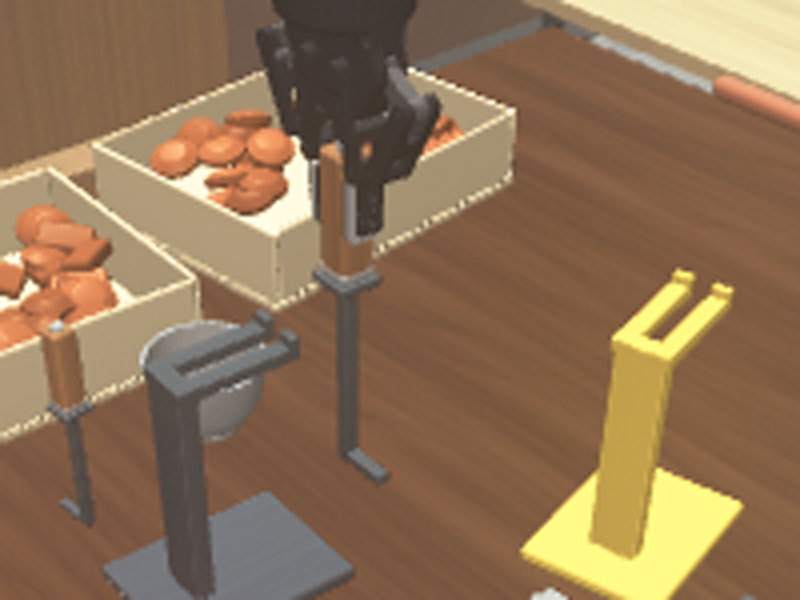

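Emit:
apply_moves(motion="-1 0.01 0.0001 0 0;-1 0.02 0.0002 0 0;-1 0.03 0.0003 0 0;-1 0.04 0.0005 0 0;-1 0.05 0.0006 0 0;-1 0.06 0.0007 0 0;-1 0.07 0.0008 0 0;-1 0.08 0.0009 0 0;-1 0.08 0.0009 0 0;-1 0.08 0.0009 0 0")

```text
clock: 27.38
eef_pos: [538.4, -272.3, 390.6]
tcp_rot: [-3.141, 0.001, -0.05]
contact_force: [-0.5, 0.7, -2.7]
opening: 0.267
```

```bash
python3 - <<'E'
from h import *
s=st(); plan([538.6,-272.4,377.5],-0.05)
snap("scene","m_s",(220,60,160,120),5)
E
```

```text
t 27.38 pos [ 538.4 -272.3  390.6] rot [-3.141e+00  1.000e-03 -5.000e-02] F [-0.5   0.72 -2.71] M [ 0.04  0.05 -0.  ] op 0.267
shift [0.0002 0.0001 0.0131] twist -0.0
```

View pics/m_s.png

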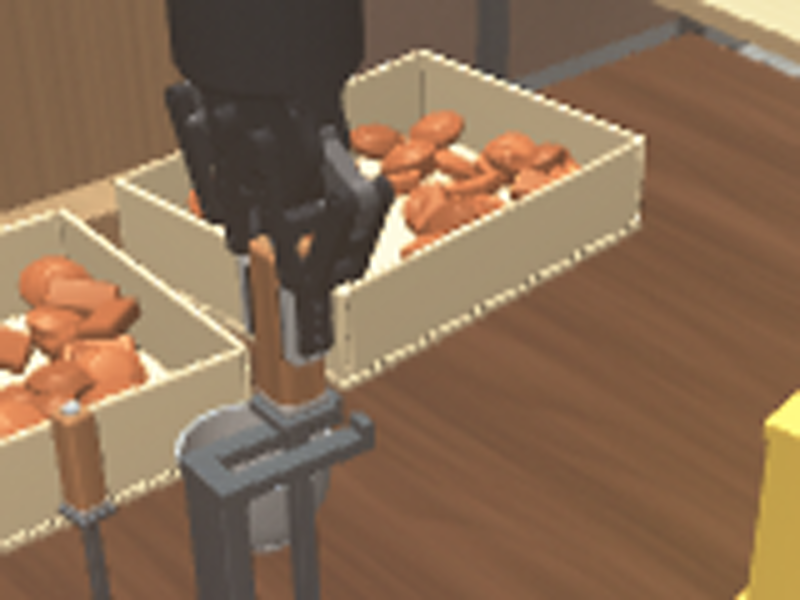

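Rod hovers over the tines with its shank in the slot. I'll lower until the tines carry it.

Emit:
apply_moves(motion="-1 0 0 0.004 0;-1 0 0 0.008 0;-1 0 0 0.011 0;-1 0 0 0.012 0;-1 0 0 0.012 0")

```text
clock: 27.85
eef_pos: [537.6, -272.4, 378.4]
tcp_rot: [-3.141, 0.001, -0.051]
contact_force: [0.3, -0.2, -2.4]
opening: 0.267
```

Emit:
apply_moves(motion="-1 0 0 0.001 0;-1 0 0 0.001 0")

```text
clock: 28.02
eef_pos: [537.9, -272.4, 377.9]
tcp_rot: [3.142, -0.0, -0.051]
contact_force: [0.5, -0.1, -2.8]
opening: 0.273
```

Emit:
apply_moves(motion="-1 0 0 0.001 0;-1 0 0 0.001 0")

```text
clock: 28.18
eef_pos: [538.0, -272.4, 377.6]
tcp_rot: [3.141, -0.001, -0.051]
contact_force: [-1.0, 1.5, 3.4]
opening: 0.269
```

```bash
python3 - <<'E'
from h import *
s=st()
snap("scene","n_s",(220,60,160,120),5); st()
E
```

```text
t 28.18 pos [ 538.  -272.4  377.6] rot [ 3.141e+00 -1.000e-03 -5.100e-02] F [-1.02  1.47  3.37] M [0.19 0.32 0.01] op 0.269
t 28.23 pos [ 538.  -272.4  377.6] rot [ 3.141e+00 -1.000e-03 -5.000e-02] F [-2.69  1.57  3.91] M [ 0.15  0.3  -0.02] op 0.273
```

View pics/n_s.png

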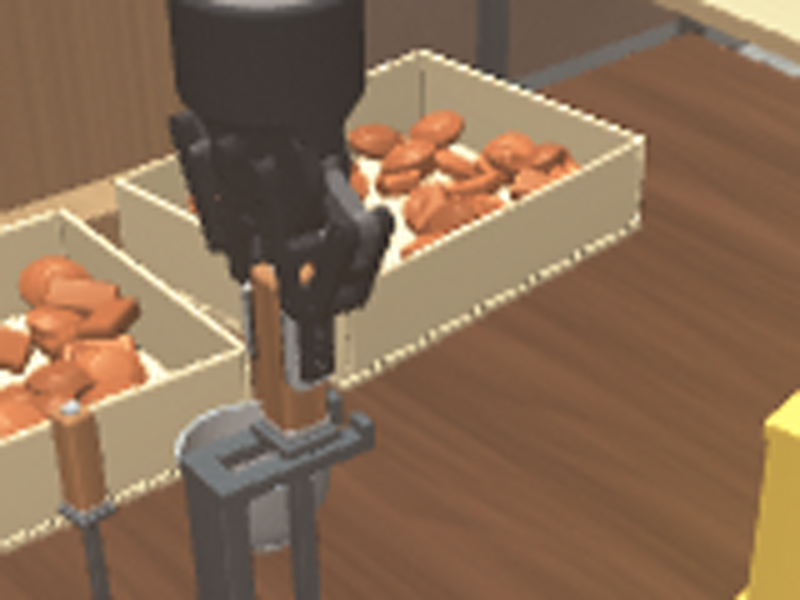

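Emit:
apply_moves(motion="-0.3 0 0 0 0;-0.1 0 0 0 0;0.2 0 0 0 0;0.5 0 0 0 0;1 0 0 0 0;1 0 0 0 0;1 0 0 0 0;1 0 0 0 0;1 0 0 0 0;1 0 0 0 0;1 0 0 0 0;1 0 0 0 0")

```text
clock: 29.23
eef_pos: [538.0, -272.4, 376.9]
tcp_rot: [-3.142, -0.0, -0.051]
contact_force: [0.2, -0.6, 0.1]
opening: 1.0
```

```bash
python3 - <<'E'
from h import *
s=st()
snap("wrist","o_w"); snap("scene","o_s",(220,60,160,120),5)
E
```

```text
t 29.23 pos [ 538.  -272.4  376.9] rot [-3.142 -0.    -0.051] F [ 0.22 -0.6   0.07] M [-0.04 -0.01 -0.03] op 1.0
```

View pics/o_w.png

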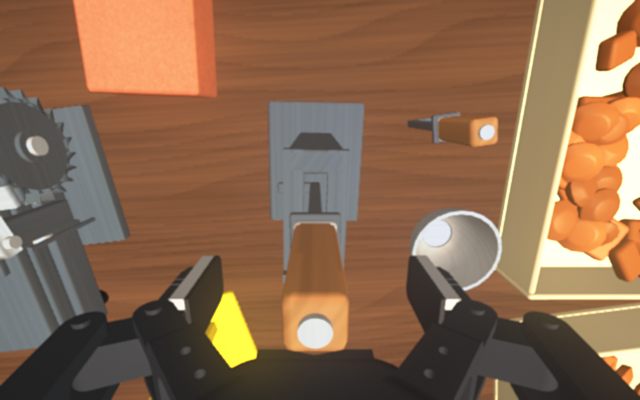

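Fingers are open and clear of the rod; retracting straight up.

Emit:
apply_moves(motion="1 0 0 -0.02 0;1 0 0 -0.05 0;1 0 0 -0.09 0;1 0 0 -0.13 0;1 0 0 -0.17 0;1 0 0 -0.2 0;1 0 0 -0.2 0;1 0 0 -0.2 0;1 0 0 -0.2 0;1 0 0 -0.2 0;1 0 0 -0.2 0;1 0 0 -0.2 0")

```text
clock: 30.33
eef_pos: [537.9, -272.4, 575.6]
tcp_rot: [-3.141, 0.002, -0.051]
contact_force: [0.6, 0.3, -0.8]
opening: 1.0
```

```bash
python3 - <<'E'
from h import *
s=st()
snap("scene","p_s",(200,80,300,225),2.6); places(["rod","toe","fork","brick","oil_can","cup"],"scene")
snap("top","p_t",(180,80,270,200),2.9); places(["rod","fork","cup"],"top"); snap("scene","p_s2",(300,130,200,150),4)
a,b=cv2.imread("pics/i_s7.png").astype(int),cv2.imread("pics/p_s2.png").astype(int); m=abs(a-b).max(2); print("plate diff",m[300:,320:].max())
E
```

```text
t 30.33 pos [ 537.9 -272.4  575.6] rot [-3.141e+00  2.000e-03 -5.100e-02] F [ 0.6   0.28 -0.84] M [ 0.03 -0.03 -0.05] op 1.0
scene rod [([529.1, -274.2, 168.8], 0.97), ([595.1, -380.8, 92.0], 0.82)]
scene toe [([541.1, -235.4, 42.0], 0.82), ([599.4, -402.1, 7.7], 0.56)]
scene fork [([539.1, -276.0, 168.3], 0.7), ([314.9, -131.9, 168.8], 0.64)]
scene brick [([734.3, -134.1, 0.2], 0.62)]
scene oil_can [([731.3, 146.5, 0.6], 0.61)]
scene cup [([463.2, -412.9, 0.3], 0.64)]
top rod [([537.8, -271.6, 169.8], 0.6)]
top fork [([310.4, -131.6, 166.1], 0.89), ([539.5, -268.9, 171.7], 0.73)]
top cup [([465.1, -409.8, 0.5], 0.85)]
plate diff 6
```

View pics/p_s.png

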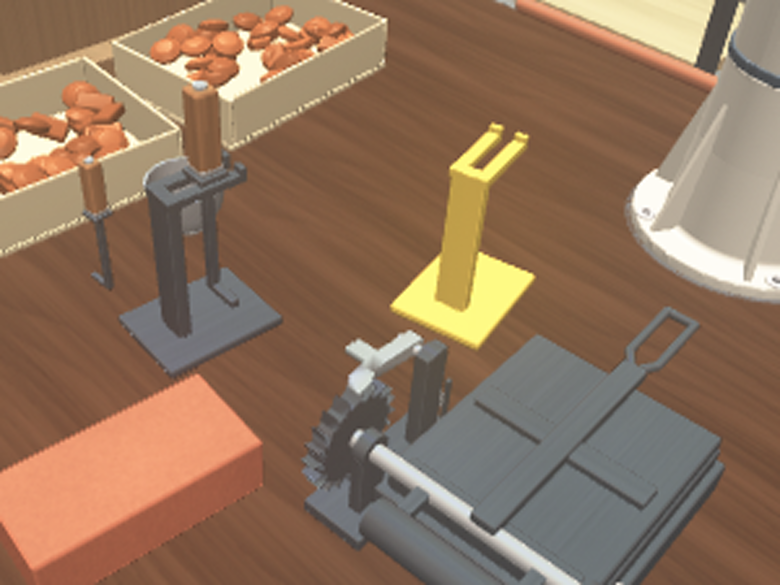

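View pics/p_t.png

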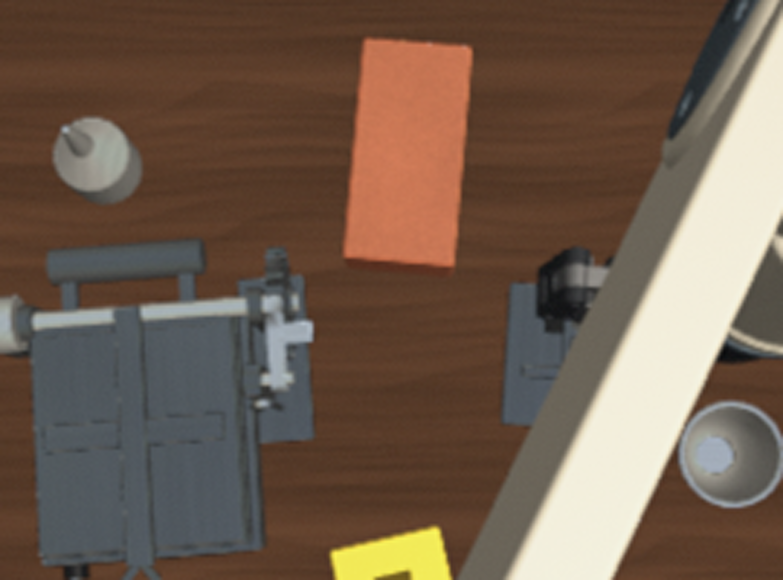

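The plate is shut, the rod hangs upright on the tines, and the bystanders are where they were.

```bash
python3 -c "
from rig import r
print(r.sign_off())"
```

```text
the job is handed in; nothing more can be done
None
```

I lifted the pawl with the hook rod and held it while the top plate sank shut. I then backed the rod out, hung it in its dark stand and handed the job in at about 30 s. The hand-in gave no verdict.

**Pawl and plate:**
- The toe met the lip with its top edge at about 125 mm. Lifting the loaded lip took about 4 to 6 N.
- The nose came out about 4 mm up. I raised it about 1 mm more and held it at 1 to 2 N, with no sign of the stop.
- The plate had shut by about 21 s. Later pictures show it unmoved. I judged this from pictures only, since the joint value can't be read.

**Last checks:**
- The rod hangs upright with its collar on the tines and its toe along +y. The top camera put it at (538, -272, 170) mm, where it started.
- The scene camera placed the rod about 9 mm off in x, at (529, -274, 169) mm. I put that down to detector error, because the picture, the toe and fork readings and the arm's own position at release all agree with the original place.
- The gripper is open and about 200 mm above where it let go, and the wrist force reads about zero.
- The brick, oil can and bowl are within a few mm of where they were at the start.

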